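# Weigh out grinding balls on the spring scale

### The job

Pick up the white scoop by its blue fin and pour grinding balls from it into the hanging pan until the pan sinks and sits on its red stop, then stop pouring, before the spring tube drops as well and hides its green overload band. Stand the scoop upright on the black mat again with the remaining balls in it and let go. Spill no ball, do not handle the balls with the fingers, and leave the petri dish and the timer alone.

Things in the scene. Friction and masses are not known exactly. Their poses are not given: they have to be found in the camera images.
- scale: Weighing stand, fixed. Grey base plate 150 x 250 x 12 mm, two steel posts (14 mm thick, 317 mm high) 210 mm apart, joined by a crossbar (underside 297 mm up) from which the pan hangs. Origin: worktop level, below the pan's centre. Its y axis runs from post to post, so the pan is reached from its -x or +x side; z up.
- pan_floor (a point): Centre of the inner floor of the round steel pan: floor radius 54 mm, 45 mm above the worktop when fully up; wall flares to 66 mm outer radius at the rim, 38 mm above this point. Two thin wires 72 mm either side of the centre (along the stand's y) rise 185 mm above the floor to a crosspiece on the spring tube's rod.
- pan (a joint): How far the pan has sunk, m: 0 fully up, 0.020 when its crosspiece sits on the red stop plate (hard stop). Preloaded spring, 60 N/m, little friction, settles in under 0.5 s. The load that reaches the stop differs from run to run (about two to five balls).
- tube (a joint): How far the aluminium spring tube has sunk in its clamp on the crossbar, m: 0 = not overloaded (8 mm green band visible between clamp and black cap), 0.008 = overloaded, band hidden. It sinks once the load exceeds what brings the pan to its stop by about 85 g: the ball that first brings the pan to the stop does not overload it, further balls do.
- scoop: Curved white pouring gutter with blue foot and handle fin, 180 x 46 x 105 mm, 0.22 kg empty. Origin: centre of the foot's underside; x toward the open lip, z up. Inside an arc of 112 mm radius in the x-z plane, 27 mm wide, lowest point 8 mm up, lip 54 deg ahead. Six balls in single file; tipped lip down they leave one by one, near 27, 33, 38, 43, 49, 54 deg, falling within 20 mm beyond the lip.
- scoop_grip (a point): Grip point in the blue fin: upright plate 10 mm thick (scoop y), 50 mm long (x), 51 to 105 mm above the scoop's origin; this point is 20 mm behind the origin, 80 mm up. Pinch it with the hand leaning back (away from the lip) about 40 deg, so that the hand does not come over the pan and against the stand as the scoop is tipped.
- scoop_lip (a point): Middle of the pouring lip's inner edge: 91 mm ahead of the scoop's origin and 54 mm above it.
- scoop_mid (a point): Point on the scoop 30 mm above its origin.
- mat: Black rubber mat 220 x 120 x 3 mm on the worktop, fixed, on which the scoop stands at the start. Origin: centre of its underside; x along its length.
- petri: Closed clear petri dish, 61 mm wide, 16 mm high, loose bystander. Origin: centre of its underside.
- bench_timer: White bench timer 66 x 62 x 20 mm with a red button, loose bystander. Origin: centre of its underside.
- ball1_center (a point): Centre of steel grinding ball 1 of 6, diameter 24 mm, about 60 g (50 to 70 g).
- ball2_center (a point): Centre of steel grinding ball 2 of 6, diameter 24 mm, about 60 g (50 to 70 g).
- ball3_center (a point): Centre of steel grinding ball 3 of 6, diameter 24 mm, about 60 g (50 to 70 g).
- ball4_center (a point): Centre of steel grinding ball 4 of 6, diameter 24 mm, about 60 g (50 to 70 g).
- ball5_center (a point): Centre of steel grinding ball 5 of 6, diameter 24 mm, about 60 g (50 to 70 g).
- ball6_center (a point): Centre of steel grinding ball 6 of 6, diameter 24 mm, about 60 g (50 to 70 g).

How it is judged:
By the outcome, as a careful person would: the job done as asked, in the order asked, and still so for the second after the job is handed in, with the robot touching nothing.
It also fails if it takes over 72 s, if anything falls off the work surface, if the arm or the gripper's body presses on something with over 40 N, if the wrist force passes 120 N, or if a joint passes its speed limit or range.

### The arm

A 6-joint arm with a two-finger parallel gripper is mounted at the origin on a cart in front of the work surface, level with it; the furniture and walls round the work are solid. World frame = base frame: x ahead of the robot, y to its left, z up, the work surface at z = 0. Lengths are in mm, angles in rad, forces in N, time in s.
With the tool pointing down it reaches from about 350 to 975 mm from the base axis. Payload 7.1 kg.
Tool frame: the origin (TCP) lies at the very end of the fingers, on their centre line; the grasp point (between the pads) lies 19 mm behind it (ctrl.grasp_offset is the distance from the TCP to the grasp point, in mm); z points along the fingers, y is the line along which they close (so a half turn about z gives the same grasp; the last joint's range is limited). The gripper opens to 88 mm and grips with 3 to 60 N. Pads are 20 mm wide; open, the fingers measure 115 mm over their backs; the gripper's body (75 mm by 178 mm) begins 61 mm behind the grasp point.
Start: joints at [1.313, 0.423, 1.63, -0, 1.089, -0.019], TCP at [147.804, 607.255, 222.675] pointing down, gripper open.
Joint ranges: [-3, 3], [-0.9, 2.11], [0.09, 2.58], [-1.31, 4.45], [0.11, 2.69], [-2.54, 2.54]. Speed limits (rad/s): [2.39, 2.39, 3.01, 3.14, 3.14, 3.14].

### API

Orientations are given as a rotation vector (axis times angle).
In Python, from workcell import ctrl, viewer, ticket, models gives the robot as it stands.
- The arm moves only by the tool play_rows, never from a script. Its arguments are lists of equal length, an entry for each row: "dp": the shift along the world's x, y, z in mm, a list of three; "yaw": the turn about the world's z in degrees. In form: {"dp": [[tx, ty, tz], ...], "yaw": [yaw, ...]}. A call has 1 to 8 rows; each row shifts and turns the commanded pose from where the row before left it; what a row does not reach is not made up. A row lasts 1/12 s, in which the tool goes at most 41.7 mm and 7.16 degrees, less where a joint would pass 70% of its speed; a pose out of reach is approached as far as the arm can. A call is refused whole if a number of a shift passes 41.7 or a number of a turn 7.16, either way. A call with a gripper value outside its range is refused whole. "gripper" is the closure, from 0 (fully open) to 1 (shut), set as the call begins (left out, the last holds). The fingers move at their own pace and stop on an object; the grip force is fixed at half the most. Time passes only in rows, so rows that do not move let the fingers close. It gives the time, the measured TCP pose, the force, the opening and the grip force at its end, in the units of the state.
- ctrl.get_obs(): the state, without advancing time (a new reading comes with each control period).
- viewer.get_image(name): name is "scene" or "top" or "wrist"; returns a dict with "pixels" (400x640x3 uint8, red, green, blue), "range_z" (400x640 float32, mm along the optical axis (not along the pixel's ray), 0 where there is no reading), "fx", "fy", "cx", "cy" (pixels), "dist_coeffs" ([k1, k2, p1, p2, k3] as OpenCV has them; the pictures are not rectified), "T" (4x4, takes a point from camera to world coordinates); the wrist camera has in their place "hand_eye" (4x4, takes a point from camera to tool coordinates, whose origin is the TCP and whose axes are the flange's). Camera axes: x right, y up, looking along -z (the intrinsics and any distortion apply to the point x, -y, -z); pixel columns grow to the right and rows downward; lengths in mm; the calibration is good to about 2 mm. A picture is of the moment at which its call begins: read the wrist's pose just before it.
- ticket.close_job(): hands the job in; it is judged then, once.
Trained networks look in a picture, given as the dict that the camera call returned (one of the last four; its "shot" number tells which), for a name from the list of things; names that differ only in an ending like _2 or _b are one class to them, and where a whole thing is asked for, a point or a joint stands for the part that bears it (a point fixed in the world has none). Each returns a list of dicts, best first, with "conf" (0 to 1); they miss things now and then, are a little off and sometimes report something else, mostly with a low value. They report only what shows in the picture. A call takes as long as a camera call.
- models.look_for(picture, name): "bbox" ([centre column, centre row, width, height] in pixels, round what is visible of it).
- models.landmark_of(picture, name): "location" ([column, row] in pixels: a listed point, or the origin of a listed thing).
The state is a dict: "t": time; "qpos": joint angles; "qvel": joint speeds; "joint_torque": joint torques, N m; "ee_pos": TCP position; "orientation": TCP orientation; "ft_force": force on the tool from outside, world axes, zero at the start; "moment": the same for the moment, N m; "width": finger opening in mm; "grasp_force": force on a finger pad.
Only numpy, scipy, OpenCV 4.12 (cv2) and the standard library are available. Lean on these libraries where they do the work, as an engineer would, in place of code of your own. Each camera call takes 0.05 s, during which the arm holds its last target. There are 200 camera calls.

## Working session

There is one attempt and no reset: what is moved stays moved. The work goes in short steps, Python scripts to look and compute and a tool call to move; the robot and the scene stay as the last step left them, time stands still between calls to the robot, and variables do not carry over. Pictures are saved under pics/ and viewed, at most 10 in all, crops included, and the job is handed in when it is done.

Besides the shell and the picture viewer there is one more tool, called after "Emit:" as a command line: name --pt "numbers of a row" for each row, then --argument value for the rest. play_rows: Moves the arm, as the interface text tells. Its arguments: {"type":"object","properties":{"dp":{"type":"array"},"yaw":{"type":"array"},"gripper":{"type":"number"}},"required":["dp","yaw"]}

```bash
mkdir -p pics; ls; cat > h.py <<'E'
import numpy as np, cv2
from scipy.spatial.transform import Rotation as R
from workcell import ctrl, viewer, ticket, models
def shot(n):
    o=ctrl.get_obs(); p=viewer.get_image(n)
    if 'T' in p: T=np.array(p['T'])
    else:
        W=np.eye(4);W[:3,:3]=R.from_rotvec(o['orientation']).as_matrix();W[:3,3]=o['ee_pos'];T=W@np.array(p['hand_eye'])
    p['_T']=T; return p
def K(p): return np.array([[p['fx'],0,p['cx']],[0,p['fy'],p['cy']],[0,0,1.]])
def ray(p,uv):
    q=cv2.undistortPoints(np.array([[uv]],float),K(p),np.array(p['dist_coeffs'],float))[0,0]
    return np.array([q[0],-q[1],-1.])
def atz(p,uv,z):
    T=p['_T'];d=T[:3,:3]@ray(p,uv);return T[:3,3]+d*(z-T[2,3])/d[2]
def atd(p,uv):
    u,v=int(round(uv[0])),int(round(uv[1]));a=p['range_z'][max(v-2,0):v+3,max(u-2,0):u+3];a=a[a>0]
    return p['_T'][:3,:3]@(ray(p,uv)*np.median(a))+p['_T'][:3,3] if a.size else None
def proj(p,X):
    c=np.linalg.inv(p['_T'])@np.r_[X,1.]
    return cv2.projectPoints(np.array([[c[0],-c[1],-c[2]]]),np.zeros(3),np.zeros(3),K(p),np.array(p['dist_coeffs'],float))[0].ravel()
def save(p,f,img=None): cv2.imwrite('pics/'+f,cv2.cvtColor(p['pixels'],cv2.COLOR_RGB2BGR))
E
python3 - <<'E'
from h import *
np.set_printoptions(precision=1,suppress=True)
print(ctrl.get_obs(), [x for x in dir(ctrl) if x[0]!='_'])
for n in ['scene','top']:
    p=shot(n);save(p,n+'0.png');print(n,p['_T'])
    for k in ['scale','pan_floor','scoop','scoop_grip','scoop_lip','scoop_mid','mat','petri','bench_timer']:
        r=models.landmark_of(p,k)
        if r:
            uv=r[0]['location'];print(k,round(r[0]['conf'],2),np.array(uv),'z0',atz(p,uv,0)[:2],'d',atd(p,uv))
E
cd pics; python3 -c "
import cv2,numpy as np
a=cv2.imread('scene0.png');cv2.imwrite('s.png',a)"
```

```text
pics
{'t': 0.0, 'qpos': array([ 1.3,  0.4,  1.6, -0. ,  1.1, -0. ]), 'qvel': array([-0.,  0., -0., -0., -0., -0.]), 'joint_torque': array([  0. , -54.5, -27.4,   0.1,   0. ,  -0. ]), 'ee_pos': array([147.7, 606.7, 221.9]), 'orientation': array([-0.4, -3.1,  0. ]), 'ft_force': array([ 0.7,  0.3, -0.7]), 'moment': array([ 0.1, -0. , -0.1]), 'grasp_force': 0.0, 'width': 88.22862900136958} ['Unreachable', 'get_obs', 'grasp_offset']
scene [[   0.7    0.4   -0.6 -100.7]
 [  -0.7    0.4   -0.6 -616.5]
 [   0.     0.8    0.6  725.4]
 [   0.     0.     0.     1. ]]
scale 0.8 [369.5 270.4] z0 [ 554.6 -104.3] d [ 506.4 -142.1   53.4]
pan_floor 0.66 [367.2 250.5] z0 [600.  -57.3] d [559.4 -89.7  42. ]
scoop 0.69 [283.9 220.6] z0 [537.4 150. ] d [492.1  95.6  51.5]
scoop_grip 0.71 [280.6 186.9] z0 [627.5 268.5] d [536.  157.3  91.2]
scoop_lip 0.71 [363.6 271.5] z0 [543.  -98.3] d [ 526.4 -111.6   18.7]
scoop_mid 0.7 [281.1 212. ] z0 [555.3 181.3] d [526.8 146.7  31.5]
mat 0.87 [283.1 218.5] z0 [541.5 157.7] d [496.9 104.   50.3]
petri 0.61 [342.5 203.4] z0 [692.1 107.5] d [ 446.2 -117.1  225. ]
bench_timer 0.8 [317.8 182.2] z0 [715.2 220.8] d [698.4 203.5  15. ]
top [[  -0.     1.    -0.1  468.4]
 [  -1.    -0.    -0.    72.4]
 [  -0.     0.1    1.  1009.8]
 [   0.     0.     0.     1. ]]
scale 0.63 [401.3 208.6] z0 [550.1 -96.6] d [546.4 -89.   45.2]
pan_floor 0.78 [404.3 202.5] z0 [ 565.3 -104.7] d [561.1 -97.   44.2]
scoop 0.73 [302.8 216.7] z0 [534.7 152.4] d [532.5 149.8  33.1]
scoop_grip 0.77 [291.9 208.8] z0 [555.3 179.9] d [546.1 168.6 106.7]
scoop_lip 0.63 [334.2 231.5] z0 [495.8  73.8] d [495.7  73.8   4.1]
scoop_mid 0.95 [299.8 214.2] z0 [541.2 160. ] d [537.3 155.3  53.9]
mat 0.91 [299.4 212.8] z0 [544.7 161. ] d [538.4 153.5  84.4]
petri 0.78 [313.9 154.9] z0 [693.3 121.8] d [689.8 121.   15.3]
bench_timer 0.81 [276.7 142.3] z0 [729.1 217.8] d [725.  215.6  15.9]
```

View pics/scene0.png

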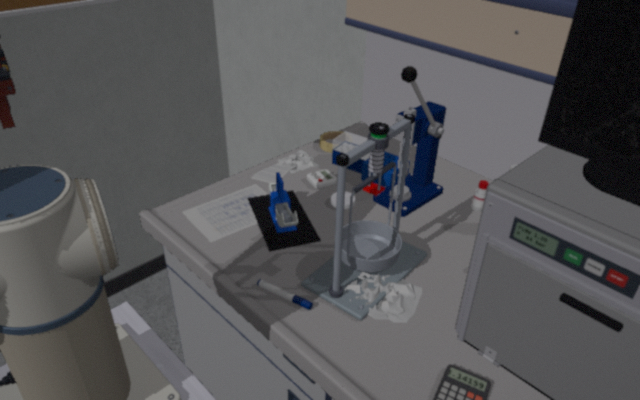

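View pics/top0.png

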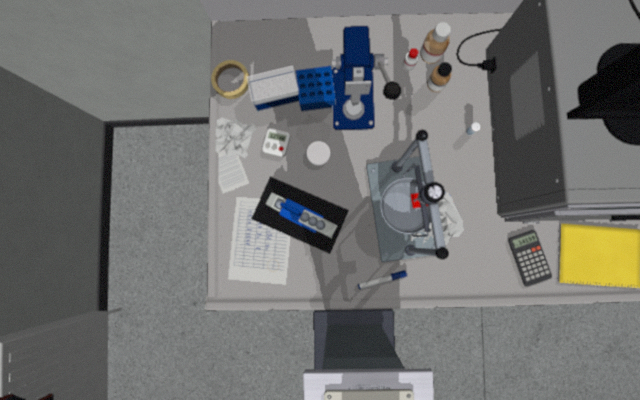

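Emit:
play_rows --pt "-9.5 -40 0" --pt "-9.5 -40 0" --pt "-9.5 -40 0" --pt "-9.5 -40 0" --pt "-9.5 -40 0" --pt "-9.5 -40 0" --pt "-9.5 -40 0" --pt "-9.5 -40 0" --yaw '[0,0,0,0,0,0,0,0]'

```text
t: 1.67
ee_pos: [71.3, 285.4, 222.4]
orientation: [0.374, 3.119, 0.0]
ft_force: [0.2, 0.1, 0.4]
width: 88.0
grasp_force: 0.0
```

```bash
python3 -c "
from h import *
print(ctrl.get_obs())"
```

```text
{'t': 1.6667, 'qpos': array([ 1.28549754e+00, -1.07227311e-01,  2.28483305e+00, -2.43904856e-05,
        9.63911965e-01, -4.65989069e-02]), 'qvel': array([-7.68484242e-02, -9.49057767e-01,  8.31175648e-01, -7.86596486e-04,
        1.10410950e-01, -7.66315120e-02]), 'joint_torque': array([  0.67348721, -10.18716484, -26.08002484,   0.08761726,
        -0.27559474,   0.12237206]), 'ee_pos': array([ 71.30241085, 285.36385399, 222.44394504]), 'orientation': array([3.74033848e-01, 3.11921482e+00, 1.10914531e-04]), 'ft_force': array([0.20925157, 0.12267986, 0.37438264]), 'moment': array([-0.01141838,  0.05298245, -0.06856755]), 'grasp_force': 0.0, 'width': 88.01568320813698}
```

Emit:
play_rows --pt "-9.5 -40 0" --pt "-9.5 -40 0" --pt "-9.5 -40 0" --pt "-9.5 -40 0" --pt "0 0 0" --yaw '[0,0,0,0,0]'

```text
t: 2.08
ee_pos: [32.2, 122.0, 221.6]
orientation: [0.374, 3.118, 0.01]
ft_force: [-0.5, -0.0, -0.2]
width: 87.7
grasp_force: 0.0
```

```bash
python3 -c "
from h import *
np.set_printoptions(precision=3,suppress=True)
o=ctrl.get_obs();print(o['t'],o['qpos'],o['ee_pos'],R.from_rotvec(o['orientation']).as_matrix())"
```

```text
2.0833 [ 1.219 -0.543  2.521 -0.     1.157 -0.113] [ 32.162 121.982 221.644] [[-0.972  0.237  0.002]
 [ 0.237  0.972  0.006]
 [-0.001  0.006 -1.   ]]
```

Emit:
play_rows --pt "-9 -38 0" --pt "-9 -38 0" --pt "0 0 0" --yaw '[0,0,0]'

```text
t: 2.33
ee_pos: [16.6, 52.8, 222.1]
orientation: [0.38, 3.113, 0.018]
ft_force: [0.7, -0.3, -1.2]
width: 87.3
grasp_force: 0.0
```

```bash
python3 -c "
from h import *
np.set_printoptions(precision=3,suppress=True)
o=ctrl.get_obs();print(o['t'],o['qpos'],o['ee_pos'],R.from_rotvec(o['orientation']).as_matrix())"
```

```text
2.3333 [ 1.052 -0.823  2.575 -0.     1.377 -0.276] [ 16.56   52.751 222.092] [[-0.971  0.241  0.007]
 [ 0.241  0.971  0.011]
 [-0.004  0.012 -1.   ]]
```

Emit:
play_rows --pt "-9 -38 0" --pt "-9 -38 0" --pt "-9 -38 0" --pt "0 0 0" --yaw '[0,0,0,0]'

```text
t: 2.67
ee_pos: [25.1, 30.8, 223.3]
orientation: [-0.394, -3.116, 0.012]
ft_force: [0.4, 0.0, -0.4]
width: 87.8
grasp_force: 0.0
```

```bash
python3 -c "
from h import *
np.set_printoptions(precision=3,suppress=True)
o=ctrl.get_obs();print(o['t'],o['qpos'],o['ee_pos'],R.from_rotvec(o['orientation']).as_matrix())"
```

```text
2.6667 [ 0.626 -0.868  2.577 -0.005  1.438 -0.693] [ 25.101  30.81  223.315] [[-0.968  0.249 -0.001]
 [ 0.249  0.968 -0.007]
 [-0.001 -0.007 -1.   ]]
```

Emit:
play_rows --pt "0 10 10" --pt "20 10 10" --pt "37 9.5 10" --pt "37 9.5 10" --pt "37 9.5 10" --pt "37 9.5 10" --pt "37 9.5 10" --pt "37 9.5 0" --yaw '[-7.1,-7.1,-7.1,-7.1,-7.1,-7.1,-7.1,-7.1]'

```text
t: 3.33
ee_pos: [266.7, 106.8, 289.7]
orientation: [-1.749, -2.603, 0.009]
ft_force: [0.8, 0.7, 1.3]
width: 87.9
grasp_force: 0.0
```

Emit:
play_rows --pt "37 9.5 0" --pt "37 9.5 0" --pt "37 9.5 0" --pt "37 9.5 0" --pt "37 9.5 0" --pt "37 9.5 0" --pt "37 9.5 0" --pt "0 0 0" --yaw '[-7.1,-7.1,-7.1,-7.1,-7.1,-7.1,0,0]'

```text
t: 4.0
ee_pos: [527.8, 175.9, 287.1]
orientation: [-2.568, -1.796, 0.005]
ft_force: [-0.4, 0.6, 0.7]
width: 88.4
grasp_force: 0.0
```

```bash
python3 - <<'E'
from h import *
np.set_printoptions(precision=3,suppress=True)
o=ctrl.get_obs();print(o['t'],o['qpos'],o['ee_pos'],R.from_rotvec(o['orientation']).as_matrix())
p=shot('wrist');save(p,'w1.png')
for k,z in [('scoop_grip',83),('scoop_lip',57),('scoop_mid',33),('scoop',3)]:
    r=models.landmark_of(p,k)
    for q in r[:2]:
        uv=q['location'];print(k,round(q['conf'],2),np.array(uv),'z',atz(p,uv,z)[:2],'d',atd(p,uv))
E
```

```text
4.0 [0.297 0.254 1.718 0.007 1.175 0.644] [527.815 175.884 287.091] [[ 0.343  0.939 -0.007]
 [ 0.939 -0.343  0.005]
 [ 0.002 -0.008 -1.   ]]
scoop_grip 0.91 [331.9 170.6] z [545.217 177.109] d [545.983 182.025 106.707]
scoop_lip 0.75 [447.8 166.2] z [680.116 128.568] d [692.524 115.997  17.36 ]
scoop_lip 0.71 [450.7  81.1] z [706.35  223.844] d [721.393 220.883  17.389]
scoop_mid 0.6 [329.8 178.4] z [537.575 157.837] d [540.941 174.308 105.014]
scoop 0.74 [328.1 175. ] z [535.546 156.404] d [538.219 168.426  58.508]
scoop 0.53 [327.3 183.9] z [530.204 144.654] d [533.887 159.54   64.294]
```

View pics/w1.png

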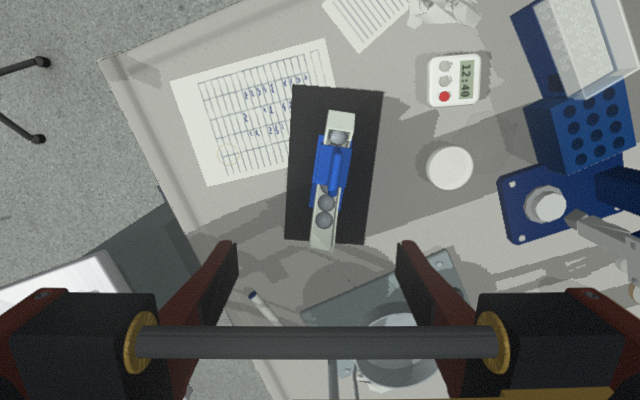

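```bash
cat >> h.py <<'E'
def cloud(p,box):
    u0,v0,u1,v1=box
    U,V=np.meshgrid(np.arange(u0,u1),np.arange(v0,v1))
    d=p['range_z'][v0:v1,u0:u1].ravel()
    q=cv2.undistortPoints(np.stack([U.ravel(),V.ravel()],1).astype(float)[:,None],K(p),np.array(p['dist_coeffs'],float))[:,0]
    X=np.c_[q[:,0]*d,-q[:,1]*d,-d]@p['_T'][:3,:3].T+p['_T'][:3,3]
    m=d>0; return X[m],p['pixels'][v0:v1,u0:u1].reshape(-1,3)[m]
E
python3 - <<'E'
from h import *
np.set_printoptions(precision=1,suppress=True)
p=shot('wrist')
X,c=cloud(p,(290,95,375,255))
def ana(X,n):
    m=X[:,:2].mean(0);w,v=np.linalg.eigh(np.cov((X[:,:2]-m).T));a=v[:,1]
    if a[1]>0:a=-a
    s=(X[:,:2]-m)@a;t=(X[:,:2]-m)@[-a[1],a[0]]
    print(n,len(X),'c',m,'ang',np.degrees(np.arctan2(a[1],a[0])),'s',np.percentile(s,[1,99]),'t',np.percentile(t,[1,99]),'z',np.percentile(X[:,2],[1,50,99]), 'ends',m+a*s.min(),m+a*s.max())
ana(X[X[:,2]>95],'fin')
ana(X[(X[:,2]>12)],'scoop')
b=(c[:,2]>c[:,0].astype(int)+40)
ana(X[b],'blue')
g=X[(X[:,2]>12)]
a=np.array([np.cos(np.radians(-112)),np.sin(np.radians(-112))])
t=(g[:,:2]-[537,155])@a
for s in range(-100,110,8):
    k=abs(t-s)<4
    if k.sum()>5: print(s,np.percentile(g[k,2],[2,50,98]))
T=shot('top')
X,c=cloud(T,(340,120,470,280))
print('posts');ana(X[X[:,2]>285],'bar')
k=(X[:,2]>6)&(X[:,2]<16);ana(X[k],'base')
Y=X[(X[:,2]>76)&(X[:,2]<88)];print('rim',np.percentile(Y,[2,50,98],axis=0),len(Y))
save(T,'t1.png');im=cv2.imread('pics/t1.png');
E
```

```text
fin 441 c [548.  177.7] ang -118.2620832880072 s [-23.2  24.5] t [-4.4  5.4] z [ 95.8 107.8 110.1] ends [559.1 198.4] [535.6 154.7]
scoop 3896 c [538.8 161. ] ang -117.77578599121419 s [-81.8  93. ] t [-18.1  18.8] z [ 15.6  53.8 109.2] ends [577.7 234.8] [493.6  75.2]
blue 1763 c [542.3 175. ] ang -121.97750561845497 s [-31.3  63.7] t [-19.5  29.2] z [  4.1  55.9 109.6] ends [560.9 204.9] [505.6 116.3]
-92 [46.1 48.2 50. ]
-84 [47.2 52.1 56.4]
-76 [53.2 59.1 63.5]
-68 [30.4 62.3 65.2]
-60 [26.6 50.8 58.5]
-52 [20.7 48.8 99. ]
-44 [ 19.8  55.9 109.2]
-36 [ 49.3  56.5 109.1]
-28 [ 51.4  56.5 109.5]
-20 [ 53.6  56.5 109.8]
-12 [ 50.4  56.6 109.5]
-4 [ 45.3  56.2 109.4]
4 [25.4 36.  64.1]
12 [13.3 34.1 37.2]
20 [13.4 32.7 39.9]
28 [15.  38.9 42.7]
36 [17.6 39.5 46. ]
44 [20.8 45.  52.1]
52 [24.  50.3 57.9]
60 [29.4 50.2 67.1]
68 [34.2 39.8 72.7]
76 [40.7 46.3 70.7]
84 [48.3 54.5 65. ]
92 [54.9 56.9 61. ]
posts
bar 1559 c [546.4 -97. ] ang -173.1125953121628 s [-114.7  107.9] t [-15.   15.6] z [297.9 313.  334.3] ends [664.1 -82.8] [ 435.7 -110.4]
base 3304 c [543.6 -88.3] ang -165.12387562633796 s [-245.   154.2] t [-79.6 137.8] z [ 6.2 11.2 15.7] ends [797.6 -20.8] [ 389.5 -129.2]
rim [[ 450.  -138.7   77. ]
 [ 550.4  -80.1   81.8]
 [ 650.8  -34.    85.4]] 203
```

Emit:
play_rows --pt "13 7 -20" --pt "13 6 -40" --pt "0 0 -40" --pt "0 0 -40" --pt "0 0 -35" --pt "0 0 -25" --pt "0 0 -15" --pt "0 0 0" --yaw '[-4,-4,0,0,0,0,0,0]' --gripper 0.75

```text
t: 5.02
ee_pos: [545.8, 182.6, 72.1]
orientation: [-2.686, -1.609, 0.014]
ft_force: [-0.2, 0.4, 0.0]
width: 37.9
grasp_force: 0.0
```

```bash
python3 - <<'E'
from h import *
np.set_printoptions(precision=3,suppress=True)
o=ctrl.get_obs();print(o['t'],o['ee_pos'],o['width'],R.from_rotvec(o['orientation']).as_matrix()[:,1])
p=shot('wrist');save(p,'w2.png')
E
```

```text
5.0167 [545.831 182.596  72.086] 37.85630314899097 [ 0.882 -0.472 -0.013]
```

View pics/w2.png

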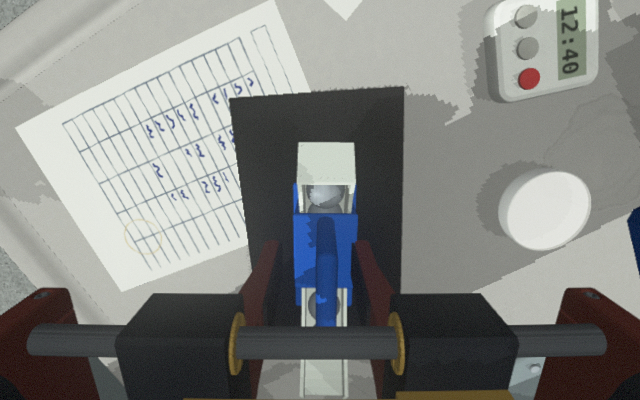

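Emit:
play_rows --pt "4 3 -4" --pt "4 3 -3" --pt "0 0 0" --yaw '[0,0,0]' --gripper 0.87

```text
t: 5.32
ee_pos: [558.5, 190.4, 69.1]
orientation: [-2.688, -1.611, 0.001]
ft_force: [-1.1, 2.2, 0.4]
width: 14.5
grasp_force: 0.8
```

Emit:
play_rows --pt "0 0 0" --pt "0 0 0" --pt "0 0 0" --yaw '[0,0,0]' --gripper 0.89

```text
t: 5.57
ee_pos: [557.1, 190.0, 68.8]
orientation: [-2.687, -1.61, 0.003]
ft_force: [-1.1, 3.6, 5.6]
width: 10.1
grasp_force: 14.2
```

Emit:
play_rows --pt "0 0 0" --pt "0 0 0" --pt "0 0 0" --yaw '[0,0,0]' --gripper 0.9

```text
t: 5.82
ee_pos: [557.1, 189.8, 68.8]
orientation: [-2.687, -1.61, 0.003]
ft_force: [-2.2, 3.0, 6.1]
width: 10.1
grasp_force: 30.0
```

Emit:
play_rows --pt "0 0 0" --pt "0 0 0" --pt "0 0 0" --yaw '[0,0,0]' --gripper 0.92

```text
t: 6.07
ee_pos: [557.1, 189.9, 68.8]
orientation: [-2.687, -1.61, 0.003]
ft_force: [-2.6, 3.1, 6.7]
width: 10.1
grasp_force: 30.0
```

Emit:
play_rows --pt "0 0 4" --pt "0 0 8" --pt "0 0 14" --pt "0 0 18" --pt "0 0 20" --pt "0 0 18" --pt "0 0 14" --pt "0 0 8" --yaw '[0,0,0,0,0,0,0,0]'

```text
t: 6.73
ee_pos: [557.0, 189.2, 173.6]
orientation: [-2.688, -1.611, 0.004]
ft_force: [0.6, -0.6, -6.3]
width: 10.4
grasp_force: 30.0
```

```bash
cat >> h.py <<'E'
# tilt of scoop from scene-independent wrist view left for later
E
python3 - <<'E'
from h import *
np.set_printoptions(precision=2,suppress=True)
o=ctrl.get_obs();print(o['t'],o['ee_pos'],o['width'],o['grasp_force'],o['ft_force'],o['moment'],R.from_rotvec(o['orientation']).as_matrix()[:,1])
p=shot('wrist');s=shot('scene')
im=np.hstack([p['pixels'][100:400,150:550],cv2.resize(s['pixels'][120:320,220:460],(360,300))])
cv2.imwrite('pics/c3.png',im[:,:,::-1])
X,c=cloud(shot('top'),(370,150,450,260))
from scipy.optimize import least_squares
d=np.hypot(X[:,0]-552,X[:,1]+96)
Y=X[(X[:,2]>72)&(X[:,2]<92)&(d<85)]
for z0,z1 in[(70,78),(76,82),(80,90)]:
    Y=X[(X[:,2]>z0)&(X[:,2]<z1)&(d<80)&(d>45)]
    if len(Y)>8:
        f=least_squares(lambda q:np.hypot(Y[:,0]-q[0],Y[:,1]-q[1])-q[2],[552,-96,64],loss='soft_l1');print(len(Y),f.x)
Y=X[(X[:,2]>38)&(X[:,2]<50)&(d<75)];print(len(Y),Y.mean(0),np.percentile(Y,[1,99],axis=0))
E
```

```text
6.7333 [557.02 189.24 173.58] 10.35947531094856 29.994114339351654 [ 0.59 -0.63 -6.26] [ 0.08 -0.02 -0.01] [ 0.88 -0.47 -0.01]
46 [551.37 -99.2   62.12]
95 [551.08 -98.78  63.4 ]
163 [551.25 -99.02  64.03]
1455 [549.5  -91.42  44.74] [[ 497.12 -151.93   40.61]
 [ 606.39  -45.08   49.49]]
```

View pics/c3.png

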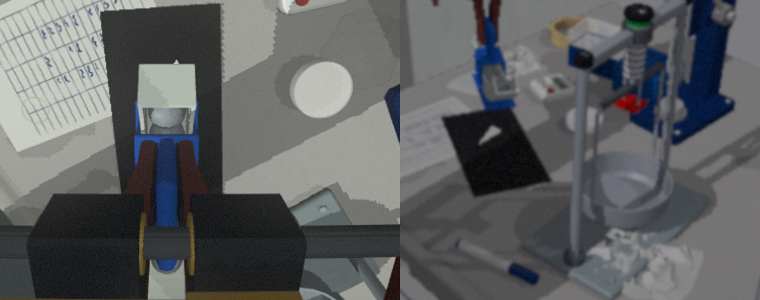

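Emit:
play_rows --pt "-1 -5 3" --pt "-2 -10 3" --pt "-2 -15 3" --pt "-2 -20 3" --pt "-2 -25 3" --pt "-2 -25 0" --pt "-2 -25 0" --pt "-2 -20 0" --yaw '[3,5,5,5,5,5,5,2]'

```text
t: 7.55
ee_pos: [540.3, 42.7, 185.3]
orientation: [-2.073, -2.349, 0.013]
ft_force: [0.3, 0.6, -6.8]
width: 9.5
grasp_force: 30.0
```

Emit:
play_rows --pt "-2 -15 0" --pt "-2 -10 0" --pt "-1 -5 0" --pt "0 -1 0" --pt "0 0 0" --pt "0 0 0" --yaw '[0,0,0,0,0,0]'

```text
t: 8.05
ee_pos: [536.7, 14.1, 186.7]
orientation: [-2.079, -2.346, 0.009]
ft_force: [-0.0, -0.0, -6.4]
width: 9.9
grasp_force: 30.0
```

```bash
cat >> h.py <<'E'
from scipy.optimize import minimize_scalar
def frame(o):
    M=R.from_rotvec(o['orientation']).as_matrix();y=M[:,1];a=np.array([y[1],-y[0]])  # scoop forward
    G=np.array(o['ee_pos'])-19*M[:,2];return G,a/np.linalg.norm(a)
def tail(p=None):
    o=ctrl.get_obs();G,a=frame(o);p=p or shot('wrist')
    X,c=cloud(p,(230,60,430,330));d=X-G
    s=d[:,:2]@a;t=d[:,:2]@[-a[1],a[0]];z=d[:,2]
    m=(abs(t)<24)&(s<-8)&(s>-90)&(z>-60)&(z<50)
    return s[m],t[m],z[m],c[m]
def prof():
    s,t,z,c=tail();c=c.astype(int);w=(c[:,2]<c[:,0]+25)
    for lo in range(-85,-5,8):
        k=(s>=lo)&(s<lo+8)
        if k.sum()>4: print(lo,k.sum(),'max',round(np.percentile(z[k],95),1),'white',round(np.percentile(z[k&w],95),1) if (k&w).sum()>3 else None)
E
python3 - <<'E'
from h import *
np.set_printoptions(precision=2,suppress=True)
o=ctrl.get_obs();print(o['t'],o['ee_pos'],o['ft_force'],R.from_rotvec(o['orientation']).as_matrix()[:,1],frame(o))
prof()
E
```

```text
8.05 [536.72  14.11 186.67] [-0.   -0.04 -6.4 ] [ 0.99  0.12 -0.01] (array([536.9 ,  14.1 , 205.67]), array([ 0.12, -0.99]))
-53 454 max -36.5 white -36.5
-45 967 max -29.6 white -29.6
-37 974 max -22.9 white -22.9
-29 333 max -23.7 white -23.7
-21 570 max -33.4 white -33.6
-13 3170 max 40.1 white 40.6
```

Emit:
play_rows --pt "0 0 0" --pt "0 0 0" --yaw '[0,0]' --gripper 0.89

```text
t: 8.27
ee_pos: [536.8, 14.0, 186.9]
orientation: [-2.078, -2.346, 0.009]
ft_force: [0.9, 0.3, -6.8]
width: 9.7
grasp_force: 12.3
```

Emit:
play_rows --pt "0 0 0" --yaw '[0]' --gripper 0.92

```text
t: 8.35
ee_pos: [536.7, 13.9, 186.9]
orientation: [-2.079, -2.346, 0.009]
ft_force: [-0.4, -0.8, -5.7]
width: 9.8
grasp_force: 30.0
```

```bash
python3 -c "
from h import *
prof()"
```

```text
-53 553 max -35.0 white -35.0
-45 966 max -28.3 white -28.3
-37 941 max -22.3 white -22.3
-29 340 max -24.0 white -24.0
-21 525 max -33.9 white -33.9
-13 3382 max 39.5 white 40.4
```

Emit:
play_rows --pt "0 0 0" --pt "0 0 0" --yaw '[0,0]' --gripper 0.888

```text
t: 8.57
ee_pos: [536.9, 13.4, 187.0]
orientation: [-2.079, -2.346, 0.009]
ft_force: [-0.2, -1.1, -5.5]
width: 9.7
grasp_force: 5.8
```

Emit:
play_rows --pt "0 0 0" --yaw '[0]' --gripper 0.92

```text
t: 8.65
ee_pos: [536.5, 13.6, 186.8]
orientation: [-2.079, -2.345, 0.009]
ft_force: [-1.3, -0.1, -5.8]
width: 10.3
grasp_force: 30.0
```

```bash
python3 -c "
from h import *
prof()"
```

```text
-69 15 max -24.7 white -24.7
-61 1030 max -22.2 white -22.2
-53 1012 max -18.7 white -18.7
-45 1023 max -15.3 white -15.3
-37 145 max -16.5 white -16.5
-29 592 max -35.2 white -34.7
-21 1312 max -17.3 white -41.2
-13 3489 max 39.4 white 41.0
```

Emit:
play_rows --pt "0 0 0" --pt "0 0 0" --yaw '[0,0]' --gripper 0.8885

```text
t: 8.87
ee_pos: [536.7, 13.3, 186.9]
orientation: [-2.079, -2.346, 0.01]
ft_force: [0.4, 0.2, -5.1]
width: 10.2
grasp_force: 7.4
```

Emit:
play_rows --pt "0 0 0" --yaw '[0]' --gripper 0.92

```text
t: 8.95
ee_pos: [536.7, 13.4, 186.8]
orientation: [-2.08, -2.345, 0.01]
ft_force: [-0.0, -0.5, -6.1]
width: 9.7
grasp_force: 30.0
```

```bash
cat >> h.py <<'E'
def tilt():
    s,t,z,c=tail();c=c.astype(int)
    m=(c[:,2]<c[:,0]+25)&(s<-25)&(abs(t)<22)
    s,z=s[m],z[m];e=np.percentile(s,0.5);S=[];Z=[]
    for lo in np.arange(e+2,e+24,2):
        k=(s>=lo)&(s<lo+2)
        if k.sum()>10:S.append(lo+1);Z.append(np.percentile(z[k],95))
    i=int(np.argmax(Z));n=max(i+1,5);n=min(n,len(S))
    th=40.4-np.degrees(np.arctan(np.polyfit(S[:n],Z[:n],1)[0]))
    th2=np.radians(th);B=np.array([-53*np.cos(th2)-36*np.sin(th2),-36*np.cos(th2)+53*np.sin(th2)])
    print('tilt',round(th,1),'end',round(e,1),np.round(Z[:3],1),'peak',S[i],round(Z[i],1),'shift',np.round([e-B[0],Z[0]-B[1]],1))
    return th
def status():
    o=ctrl.get_obs();print('t',round(o['t'],2),'pos',np.round(o['ee_pos'],1),'F',np.round(o['ft_force'],1),'M',np.round(o['moment'],3))
    return tilt()
E
python3 -c "
from h import *
status();s=shot('scene');cv2.imwrite('pics/s4.png',cv2.resize(s['pixels'][100:300,250:470],(660,600))[:,:,::-1])"
```

```text
t 8.95 pos [536.7  13.4 186.8] F [-0.  -0.5 -6.1] M [0.046 0.055 0.014]
tilt 22.4 end -63.1 [-18.8 -18.4 -17.5] peak -40.12633880844764 -12.3 shift [-0.4 -5.8]
```

View pics/s4.png

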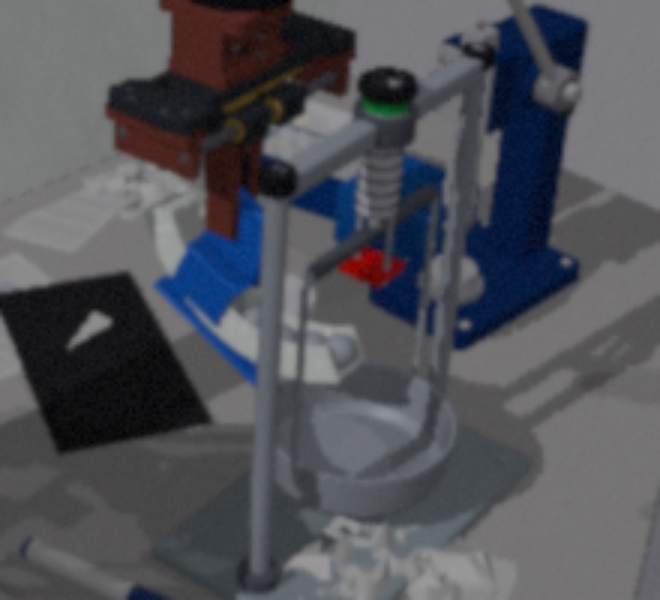

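Emit:
play_rows --pt "0 0 0" --pt "0 0 0" --yaw '[0,0]' --gripper 0.8885

```text
t: 9.22
ee_pos: [536.7, 13.4, 186.9]
orientation: [-2.079, -2.346, 0.009]
ft_force: [0.3, -0.2, -5.1]
width: 9.9
grasp_force: 7.3
```

Emit:
play_rows --pt "0 0 0" --pt "0 0 0" --pt "0 0 0" --yaw '[0,0,0]' --gripper 0.92

```text
t: 9.47
ee_pos: [536.7, 13.4, 186.9]
orientation: [-2.079, -2.346, 0.009]
ft_force: [-0.2, -0.1, -5.1]
width: 10.1
grasp_force: 30.0
```

```bash
cat >> h.py <<'E'
def pan():
    T=shot('top');X,c=cloud(T,(370,150,450,260))
    d=np.hypot(X[:,0]-551,X[:,1]+99);Y=X[(d<50)&(X[:,2]>10)&(X[:,2]<75)]
    h,e=np.histogram(Y[:,2],np.arange(14,75,3));print('pan floor med',round(np.median(Y[:,2]),1),'p20',round(np.percentile(Y[:,2],20),1),h)
    r=X[(abs(d-64)<5)&(X[:,2]>50)&(X[:,2]<95)];print('rim',len(r),round(np.median(r[:,2]),1))
E
python3 -c "
from h import *
status();pan()"
```

```text
t 9.47 pos [536.7  13.4 186.9] F [-0.2 -0.1 -5.1] M [-0.009  0.049  0.014]
tilt 28.5 end -64.7 [-13.7 -13.1 -12.7] peak -41.73255410700342 -9.4 shift [-1.  -7.4]
pan floor med 44.5 p20 42.9 [ 0  0  0  0  0  0  0  0  6 53 95 11  0  0  0  0  0  0  0  0]
rim 62 80.6
```

Emit:
play_rows --pt "0 0 0" --yaw '[0]' --gripper 0.8885

```text
t: 9.65
ee_pos: [536.8, 13.4, 186.9]
orientation: [-2.079, -2.346, 0.009]
ft_force: [0.6, -0.9, -4.9]
width: 10.1
grasp_force: 7.4
```

Emit:
play_rows --pt "0 0 0" --pt "0 0 0" --pt "0 0 0" --pt "0 0 0" --yaw '[0,0,0,0]' --gripper 0.92

```text
t: 9.98
ee_pos: [536.8, 13.4, 186.9]
orientation: [-2.08, -2.346, 0.009]
ft_force: [-0.3, 0.2, -4.1]
width: 9.8
grasp_force: 30.0
```

```bash
python3 -c "
from h import *
status();pan();p=shot('scene');save(p,'s5.png')"
```

```text
t 9.98 pos [536.8  13.4 186.9] F [-0.3  0.2 -4.1] M [ 0.038  0.095 -0.04 ]
tilt 28.8 end -64.8 [-13.3 -12.8 -12.5] peak -41.77632056843815 -9.1 shift [-1.  -7.2]
pan floor med 35.9 p20 34.2 [ 0  0  0  0  0  2 57 92 19  0  0  0  0  0  0  0  0  0  0  0]
rim 59 72.7
```

```bash
python3 -c "
from h import *
p=cv2.imread('pics/s5.png');cv2.imwrite('pics/s5c.png',cv2.resize(p[150:290,290,None] if 0 else p[140:290,290:430],(700,600)[::1],interpolation=cv2.INTER_CUBIC))"
```

```text
(no output)
```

View pics/s5c.png

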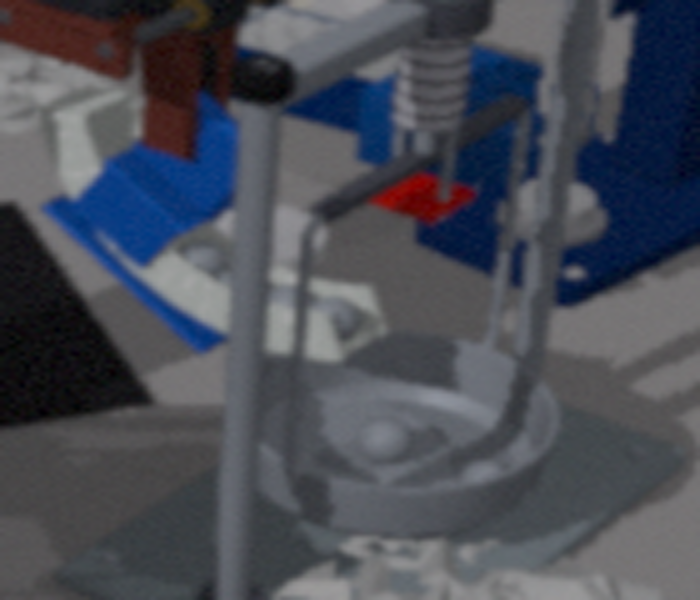

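Emit:
play_rows --pt "0 0 0" --pt "0 0 0" --yaw '[0,0]' --gripper 0.8885

```text
t: 10.3
ee_pos: [536.7, 13.4, 186.9]
orientation: [-2.079, -2.345, 0.009]
ft_force: [0.1, -0.2, -5.2]
width: 9.9
grasp_force: 7.3
```

Emit:
play_rows --pt "0 0 0" --pt "0 0 0" --pt "0 0 0" --pt "0 0 0" --yaw '[0,0,0,0]' --gripper 0.92

```text
t: 10.63
ee_pos: [536.7, 13.4, 186.8]
orientation: [-2.079, -2.345, 0.01]
ft_force: [-0.2, 0.5, -4.1]
width: 9.5
grasp_force: 30.0
```

```bash
python3 -c "
from h import *
status();pan()"
```

```text
t 10.63 pos [536.7  13.4 186.8] F [-0.2  0.5 -4.1] M [ 0.005  0.09  -0.004]
tilt 29.0 end -64.8 [-13.3 -12.8 -12.5] peak -41.78523976005101 -9.2 shift [-1.  -7.6]
pan floor med 41.1 p20 39.6 [ 0  0  0  0  0  0  0  6 71 84  5  0  0  0  0  0  0  0  0  0]
rim 60 77.3
```

Emit:
play_rows --pt "0 0 0" --pt "0 0 0" --yaw '[0,0]' --gripper 0.8881

```text
t: 10.9
ee_pos: [536.7, 13.4, 186.8]
orientation: [-2.079, -2.346, 0.01]
ft_force: [0.1, -0.2, -4.2]
width: 9.9
grasp_force: 6.1
```

Emit:
play_rows --pt "0 0 0" --pt "0 0 0" --pt "0 0 0" --pt "0 0 0" --pt "0 0 0" --pt "0 0 0" --yaw '[0,0,0,0,0,0]' --gripper 0.92

```text
t: 11.4
ee_pos: [536.7, 13.4, 186.8]
orientation: [-2.079, -2.345, 0.01]
ft_force: [0.4, -0.1, -3.7]
width: 9.7
grasp_force: 30.0
```

```bash
python3 -c "
from h import *
status();pan()"
```

```text
t 11.4 pos [536.7  13.4 186.8] F [ 0.4 -0.1 -3.7] M [0.051 0.061 0.008]
tilt 31.0 end -65.5 [-11.2 -10.6 -10.6] peak -42.51740653041435 -7.8 shift [-1.5 -7.7]
pan floor med 40.5 p20 39.0 [ 0  0  0  0  0  0  0 15 93 56  4  0  0  0  0  0  0  0  0  0]
rim 61 77.5
```

Emit:
play_rows --pt "0 0 0" --pt "0 0 0" --yaw '[0,0]' --gripper 0.8881

```text
t: 11.67
ee_pos: [536.7, 13.4, 186.9]
orientation: [-2.079, -2.346, 0.01]
ft_force: [0.2, 0.5, -4.9]
width: 9.8
grasp_force: 6.1
```

Emit:
play_rows --pt "0 0 0" --pt "0 0 0" --pt "0 0 0" --pt "0 0 0" --pt "0 0 0" --pt "0 0 0" --yaw '[0,0,0,0,0,0]' --gripper 0.92

```text
t: 12.17
ee_pos: [536.7, 13.4, 186.8]
orientation: [-2.079, -2.345, 0.01]
ft_force: [-0.1, 0.7, -4.5]
width: 9.7
grasp_force: 30.0
```

```bash
python3 -c "
from h import *
status();pan()"
```

```text
t 12.17 pos [536.7  13.4 186.8] F [-0.1  0.7 -4.5] M [-0.     0.097  0.003]
tilt 32.1 end -65.6 [-10.1  -9.8  -9.6] peak -42.614420824493806 -7.2 shift [-1.6 -7.8]
pan floor med 40.8 p20 39.2 [ 0  0  0  0  0  0  1 10 84 70  2  0  0  0  0  0  0  0  0  0]
rim 61 77.2
```

Emit:
play_rows --pt "0.1 -1 0" --pt "0.2 -2 0" --pt "0.4 -3 0" --pt "0.4 -3 0" --pt "0.2 -2 0" --pt "0.1 -1 0" --pt "0 0 0" --yaw '[0,0,0,0,0,0,0]'

```text
t: 12.85
ee_pos: [538.1, 1.1, 186.9]
orientation: [-2.08, -2.345, 0.009]
ft_force: [-0.0, -0.4, -4.4]
width: 10.0
grasp_force: 30.0
```

Emit:
play_rows --pt "0 0 0" --pt "0 0 0" --yaw '[0,0]' --gripper 0.8879

```text
t: 13.02
ee_pos: [538.1, 1.4, 186.9]
orientation: [-2.08, -2.345, 0.009]
ft_force: [0.6, -0.7, -3.6]
width: 9.9
grasp_force: 5.4
```

Emit:
play_rows --pt "0 0 0" --pt "0 0 0" --pt "0 0 0" --pt "0 0 0" --pt "0 0 0" --pt "0 0 0" --yaw '[0,0,0,0,0,0]' --gripper 0.92

```text
t: 13.52
ee_pos: [538.1, 1.5, 186.8]
orientation: [-2.079, -2.346, 0.01]
ft_force: [-0.1, -0.7, -4.7]
width: 10.1
grasp_force: 30.0
```

```bash
python3 -c "
from h import *
status();pan()"
```

```text
t 13.52 pos [538.1   1.5 186.8] F [-0.1 -0.7 -4.7] M [-0.005  0.084 -0.015]
tilt 34.6 end -65.9 [-7.8 -7.7 -7.5] peak -42.931946071210874 -5.9 shift [-1.9 -8.3]
pan floor med 40.8 p20 39.4 [ 0  0  0  0  0  0  0 17 99 85  7  0  0  0  0  0  0  0  0  0]
rim 75 76.1
```

Emit:
play_rows --pt "0 0 0" --pt "0 0 0" --yaw '[0,0]' --gripper 0.8879

```text
t: 13.78
ee_pos: [538.1, 1.4, 186.9]
orientation: [-2.079, -2.346, 0.009]
ft_force: [0.1, -0.6, -4.3]
width: 9.7
grasp_force: 5.4
```

Emit:
play_rows --pt "0 0 0" --pt "0 0 0" --pt "0 0 0" --pt "0 0 0" --pt "0 0 0" --pt "0 0 0" --pt "0 0 0" --yaw '[0,0,0,0,0,0,0]' --gripper 0.92

```text
t: 14.37
ee_pos: [538.1, 1.4, 186.9]
orientation: [-2.079, -2.346, 0.009]
ft_force: [0.4, 0.1, -3.4]
width: 9.7
grasp_force: 30.0
```

```bash
python3 -c "
from h import *
status();pan()"
```

```text
t 14.37 pos [538.1   1.4 186.9] F [ 0.4  0.1 -3.4] M [ 0.058  0.041 -0.027]
tilt 36.1 end -66.5 [-6.4 -6.4 -6.1] peak -43.45587009267541 -5.0 shift [-2.4 -8.6]
pan floor med 26.9 p20 25.2 [  0   0   4  62 131  13   1   0   0   0   0   0   0   0   0   0   0   0
   0   0]
rim 64 63.0
```

Emit:
play_rows --pt "0 0 0" --pt "0 0 0" --pt "0 0 0" --pt "0 0 0" --pt "0 0 0" --yaw '[0,0,0,0,0]'

```text
t: 14.88
ee_pos: [538.1, 1.4, 186.9]
orientation: [-2.079, -2.345, 0.009]
ft_force: [0.4, 0.4, -4.5]
width: 9.8
grasp_force: 30.0
```

```bash
python3 -c "
from h import *
status();pan();p=shot('scene');save(p,'s6.png')
p=cv2.imread('pics/s6.png');cv2.imwrite('pics/s6c.png',cv2.resize(p[110:290,280:440],(533,600),interpolation=cv2.INTER_CUBIC))"
```

```text
t 14.88 pos [538.1   1.4 186.9] F [ 0.4  0.4 -4.5] M [0.003 0.051 0.015]
tilt 36.3 end -66.4 [-6.5 -6.3 -6.1] peak -43.431231874665 -4.9 shift [-2.4 -8.8]
pan floor med 29.5 p20 28.0 [  0   0   0   2  75 110  21   0   0   0   0   0   0   0   0   0   0   0
   0   0]
rim 63 66.2
```

View pics/s6c.png

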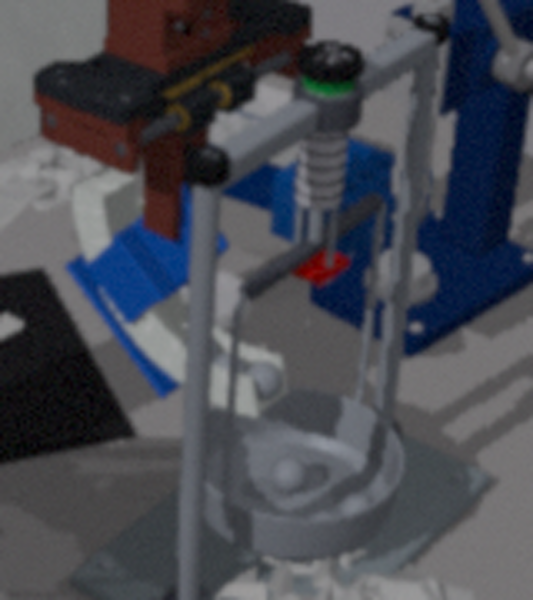

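Emit:
play_rows --pt "0 0 0" --pt "0 0 0" --yaw '[0,0]' --gripper 0.8878

```text
t: 15.2
ee_pos: [538.1, 1.4, 186.9]
orientation: [-2.079, -2.345, 0.009]
ft_force: [-0.3, 0.2, -3.5]
width: 9.9
grasp_force: 5.1
```

Emit:
play_rows --pt "0 0 0" --pt "0 0 0" --pt "0 0 0" --pt "0 0 0" --pt "0 0 0" --yaw '[0,0,0,0,0]' --gripper 0.92

```text
t: 15.62
ee_pos: [538.1, 1.5, 186.8]
orientation: [-2.079, -2.345, 0.009]
ft_force: [-0.3, -0.2, -3.6]
width: 10.1
grasp_force: 30.0
```

```bash
python3 -c "
from h import *
status();pan()"
```

```text
t 15.62 pos [538.1   1.5 186.8] F [-0.3 -0.2 -3.6] M [-0.021  0.039  0.027]
tilt 36.5 end -66.4 [-6.3 -6.4 -6.1] peak -43.430193604269945 -5.0 shift [-2.4 -8.9]
pan floor med 29.8 p20 28.5 [  0   0   0   1  66 119  21   0   0   0   0   0   0   0   0   0   0   0
   0   0]
rim 63 65.8
```

Emit:
play_rows --pt "0 0 0" --pt "0 0 0" --yaw '[0,0]' --gripper 0.8875

```text
t: 15.88
ee_pos: [538.1, 1.4, 186.9]
orientation: [-2.079, -2.346, 0.01]
ft_force: [-0.3, 0.6, -4.5]
width: 9.8
grasp_force: 4.2
```

Emit:
play_rows --pt "0 0 0" --pt "0 0 0" --pt "0 0 0" --pt "0 0 0" --pt "0 0 0" --yaw '[0,0,0,0,0]' --gripper 0.92

```text
t: 16.3
ee_pos: [538.1, 1.4, 186.9]
orientation: [-2.079, -2.345, 0.009]
ft_force: [0.4, 0.4, -4.6]
width: 9.8
grasp_force: 30.0
```

```bash
python3 -c "
from h import *
status();pan()"
```

```text
t 16.3 pos [538.1   1.4 186.9] F [ 0.4  0.4 -4.6] M [-0.029  0.036  0.015]
tilt 37.5 end -66.5 [-5.  -5.  -4.8] peak -43.54722182408045 -4.0 shift [-2.6 -8.6]
pan floor med 30.1 p20 28.7 [  0   0   0   3  48 125  31   2   0   0   0   0   0   0   0   0   0   0
   0   0]
rim 62 66.5
```

Emit:
play_rows --pt "0 0 0" --pt "0 0 0" --pt "0 0 0" --yaw '[0,0,0]' --gripper 0.8875

```text
t: 16.65
ee_pos: [538.1, 1.4, 186.9]
orientation: [-2.079, -2.345, 0.009]
ft_force: [-0.3, -0.3, -3.8]
width: 9.7
grasp_force: 4.2
```

Emit:
play_rows --pt "0 0 0" --pt "0 0 0" --pt "0 0 0" --pt "0 0 0" --pt "0 0 0" --yaw '[0,0,0,0,0]' --gripper 0.92

```text
t: 17.07
ee_pos: [538.1, 1.4, 186.8]
orientation: [-2.079, -2.345, 0.01]
ft_force: [-0.5, 0.3, -4.9]
width: 10.1
grasp_force: 30.0
```

```bash
python3 -c "
from h import *
status();pan()"
```

```text
t 17.07 pos [538.1   1.4 186.8] F [-0.5  0.3 -4.9] M [ 0.014 -0.024  0.027]
tilt 40.1 end -66.7 [-2.9 -2.7 -2.8] peak -43.69668324613431 -2.7 shift [-3.  -9.5]
pan floor med 30.3 p20 28.6 [  0   0   0   0  54 108  45   1   0   0   0   0   0   0   0   0   0   0
   0   0]
rim 62 66.5
```

Emit:
play_rows --pt "0 0 0" --pt "0 0 0" --yaw '[0,0]' --gripper 0.8875

```text
t: 17.33
ee_pos: [538.1, 1.4, 186.8]
orientation: [-2.079, -2.345, 0.009]
ft_force: [0.4, 1.0, -4.5]
width: 9.8
grasp_force: 4.2
```

Emit:
play_rows --pt "0 0 0" --pt "0 0 0" --pt "0 0 0" --pt "0 0 0" --pt "0 0 0" --yaw '[0,0,0,0,0]' --gripper 0.92

```text
t: 17.75
ee_pos: [538.1, 1.4, 186.9]
orientation: [-2.08, -2.345, 0.009]
ft_force: [0.0, 0.3, -4.4]
width: 10.3
grasp_force: 30.0
```

```bash
python3 -c "
from h import *
status();pan()"
```

```text
t 17.75 pos [538.1   1.4 186.9] F [ 0.   0.3 -4.4] M [0.006 0.054 0.001]
tilt 40.4 end -66.7 [-2.8 -2.7 -2.9] peak -61.682137197711214 -2.7 shift [-3.  -9.7]
pan floor med 30.3 p20 28.8 [  0   0   0   4  47 119  36   1   0   0   0   0   0   0   0   0   0   0
   0   0]
rim 64 66.7
```

Emit:
play_rows --pt "0 0 0" --pt "0 0 0" --yaw '[0,0]' --gripper 0.8873

```text
t: 18.02
ee_pos: [538.1, 1.4, 186.9]
orientation: [-2.079, -2.346, 0.01]
ft_force: [0.0, -0.2, -4.4]
width: 9.8
grasp_force: 3.6
```

Emit:
play_rows --pt "0 0 0" --pt "0 0 0" --pt "0 0 0" --pt "0 0 0" --pt "0 0 0" --yaw '[0,0,0,0,0]' --gripper 0.92

```text
t: 18.43
ee_pos: [538.1, 1.4, 186.9]
orientation: [-2.079, -2.346, 0.009]
ft_force: [0.3, 0.3, -3.4]
width: 9.8
grasp_force: 30.0
```

```bash
python3 -c "
from h import *
status();pan()"
```

```text
t 18.43 pos [538.1   1.4 186.9] F [ 0.3  0.3 -3.4] M [ 0.018  0.03  -0.037]
tilt 40.8 end -66.7 [-1.7 -1.9 -1.9] peak -63.744846874656886 -1.7 shift [-3.1 -9. ]
pan floor med 25.4 p20 24.0 [  0   0  19 116  71   4   0   0   0   0   0   0   0   0   0   0   0   0
   0   0]
rim 61 62.1
```

Emit:
play_rows --pt "0 0 1" --pt "0 0 3" --pt "0 0 5" --pt "0 0 7" --pt "0 0 7" --pt "0 0 5" --pt "0 0 3" --pt "0 0 1" --yaw '[0,0,0,0,0,0,0,0]'

```text
t: 19.2
ee_pos: [538.5, 1.4, 219.8]
orientation: [-2.08, -2.346, 0.008]
ft_force: [0.2, -0.2, -2.9]
width: 9.9
grasp_force: 30.0
```

```bash
python3 -c "
from h import *
status();pan();p=shot('scene');save(p,'s7.png')
p=cv2.imread('pics/s7.png');cv2.imwrite('pics/s7c.png',cv2.resize(p[110:290,280:440],(533,600),interpolation=cv2.INTER_CUBIC))"
```

```text
t 19.2 pos [538.5   1.4 219.8] F [ 0.2 -0.2 -2.9] M [-0.028  0.042  0.002]
tilt 42.1 end -66.7 [-1.7 -1.9 -1.9] peak -63.74762032000153 -1.7 shift [ -3.3 -10.5]
pan floor med 25.5 p20 23.4 [ 0  1 32 92 23  0  2  0 18 19 26 16  2  0  0  0  0  0  0  0]
rim 59 60.9
```

View pics/s7c.png

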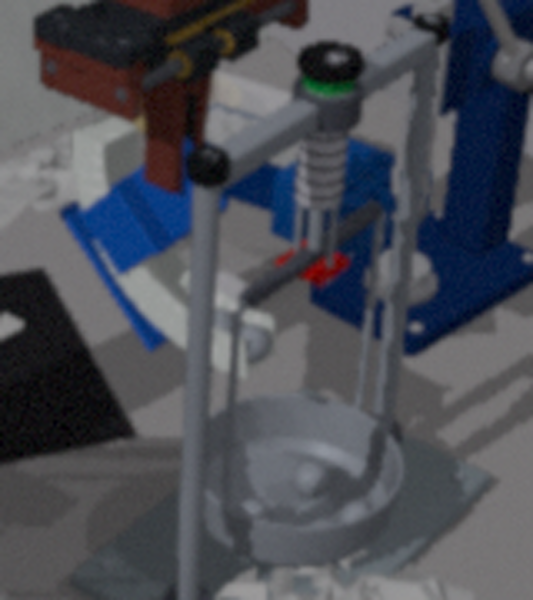

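Emit:
play_rows --pt "0 1 0" --pt "0 2 0" --pt "0 3 0" --pt "-1 4 0" --pt "-1 5 0" --pt "-1 6 0" --pt "-1 7 0" --pt "-1 8 0" --yaw '[0,0,0,0,0,0,-1,-1]'

```text
t: 20.02
ee_pos: [532.9, 38.1, 218.8]
orientation: [-2.121, -2.308, 0.009]
ft_force: [-0.0, 1.0, -3.9]
width: 9.8
grasp_force: 30.0
```

Emit:
play_rows --pt "-1 8 0" --pt "-1 8 0" --pt "-1 8 0" --pt "-1 8 0" --pt "-1 8 0" --pt "-1 8 0" --pt "-1 8 0" --pt "-1 7 0" --yaw '[-2,-3,-3,-3,-3,-3,-3,-3]'

```text
t: 20.68
ee_pos: [524.8, 101.5, 218.9]
orientation: [-2.539, -1.836, 0.007]
ft_force: [0.0, 0.8, -3.1]
width: 9.8
grasp_force: 30.0
```

Emit:
play_rows --pt "-1 6 0" --pt "-1 5 0" --pt "-1 4 0" --pt "-1 3 0" --pt "-1 2 0" --pt "0 1 0" --pt "0 0 0" --pt "0 0 0" --yaw '[-3,-3,-2,-1,-1,0,0,0]'

```text
t: 21.35
ee_pos: [520.1, 121.4, 218.8]
orientation: [-2.687, -1.612, 0.006]
ft_force: [-0.5, 0.7, -3.2]
width: 9.6
grasp_force: 30.0
```

```bash
python3 -c "
from h import *
status();print(frame(ctrl.get_obs()));pan();p=shot('scene');save(p,'s8.png')"
```

```text
t 21.35 pos [520.1 121.4 218.8] F [-0.5  0.7 -3.2] M [-0.056  0.079  0.058]
tilt 41.0 end -66.5 [-1.9 -1.8 -1.9] peak -61.52935174585603 -1.8 shift [-2.9 -9.5]
(array([520.26873338, 121.20249805, 237.86591811]), array([-0.47099665, -0.882135  ]))
pan floor med 24.8 p20 23.2 [  0   2 192 559 162   6   3   7  33  33  59  30   5   0   0   0   0   0
   0   0]
rim 223 61.2
```

View pics/s8.png

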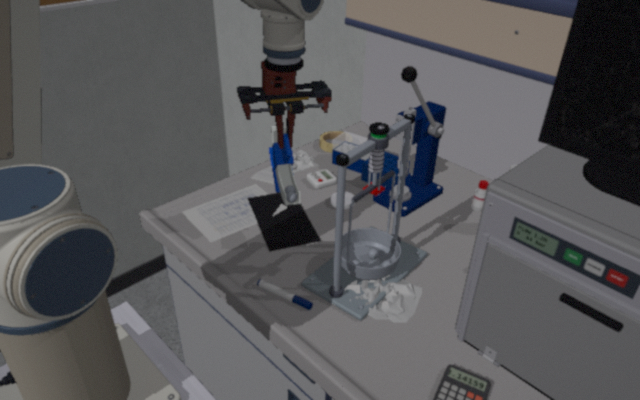

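Emit:
play_rows --pt "0 0 -2" --pt "0 0 -5" --pt "0 0 -9" --pt "0 0 -13" --pt "0 0 -16" --pt "0 0 -16" --pt "0 0 -13" --pt "0 0 -9" --yaw '[0,0,0,0,0,0,0,0]'

```text
t: 22.17
ee_pos: [519.0, 121.2, 133.7]
orientation: [-2.686, -1.61, 0.009]
ft_force: [-0.4, 0.5, -3.8]
width: 10.2
grasp_force: 30.0
```

Emit:
play_rows --pt "0 0 -5" --pt "0 0 -3" --pt "0 0 -2" --pt "0 0 -2" --pt "0 0 -1" --pt "0 0 0" --yaw '[0,0,0,0,0,0]'

```text
t: 22.67
ee_pos: [520.3, 121.5, 123.1]
orientation: [-2.687, -1.611, 0.005]
ft_force: [-0.1, 0.9, -3.7]
width: 10.0
grasp_force: 30.0
```

Emit:
play_rows --pt "0 0 -2" --pt "0 0 -2" --pt "0 0 -2" --pt "0 0 0" --yaw '[0,0,0,0]'

```text
t: 23.0
ee_pos: [519.8, 121.4, 116.5]
orientation: [-2.687, -1.611, 0.006]
ft_force: [-0.5, 0.1, -4.1]
width: 9.4
grasp_force: 30.0
```

Emit:
play_rows --pt "0 0 -1.5" --pt "0 0 -1.5" --pt "0 0 0" --yaw '[0,0,0]'

```text
t: 23.25
ee_pos: [520.2, 121.4, 113.7]
orientation: [-2.687, -1.611, 0.006]
ft_force: [0.0, -0.3, -2.7]
width: 10.0
grasp_force: 30.0
```

Emit:
play_rows --pt "0 0 -1.5" --pt "0 0 0" --yaw '[0,0]'

```text
t: 23.42
ee_pos: [520.5, 121.6, 113.3]
orientation: [-2.687, -1.611, 0.005]
ft_force: [-2.2, 0.1, 8.8]
width: 10.2
grasp_force: 30.0
```

Emit:
play_rows --pt "0 0 -1.5" --pt "0 0 0" --yaw '[0,0]'

```text
t: 23.58
ee_pos: [521.1, 121.9, 113.0]
orientation: [-2.688, -1.611, 0.003]
ft_force: [-5.5, 0.9, 19.4]
width: 9.9
grasp_force: 30.0
```

Emit:
play_rows --pt "0 0 -1.5" --pt "0 0 0" --yaw '[0,0]'

```text
t: 23.75
ee_pos: [522.0, 122.4, 112.7]
orientation: [-2.688, -1.611, -0.001]
ft_force: [-5.8, 3.2, 28.5]
width: 9.6
grasp_force: 30.1
```

Emit:
play_rows --pt "0 0 1" --pt "0.5 0.9 0.5" --pt "0.9 1.8 0" --pt "1.4 2.6 -0.3" --pt "1.4 2.6 -0.3" --pt "1.4 2.6 -0.4" --pt "1.4 2.6 -0.5" --pt "0 0 0" --yaw '[0,0,0,0,0,0,0,0]' --gripper 0.8905

```text
t: 24.42
ee_pos: [528.1, 135.4, 110.7]
orientation: [-2.687, -1.611, 0.002]
ft_force: [-2.7, 2.6, 9.7]
width: 10.1
grasp_force: 13.8
```

```bash
python3 -c "
from h import *
status()"
```

```text
t 24.42 pos [528.1 135.4 110.7] F [-2.7  2.6  9.7] M [ 0.287  0.639 -0.047]
tilt 34.2 end -65.6 [-8.6 -8.4 -8.1] peak -42.58946873761869 -6.4 shift [-1.5 -8.6]
```

Emit:
play_rows --pt "1.8 3.3 -0.7" --pt "1.8 3.3 -0.8" --pt "1.8 3.3 -0.9" --pt "1.8 3.3 -1" --pt "1.8 3.3 -1.1" --pt "1.8 3.3 -1.3" --pt "1.8 3.3 -1.4" --pt "1.8 3.3 -1.5" --yaw '[0,0,0,0,0,0,0,0]'

```text
t: 25.13
ee_pos: [541.9, 161.5, 101.1]
orientation: [-2.687, -1.611, 0.004]
ft_force: [-0.5, 2.3, 4.7]
width: 9.6
grasp_force: 13.9
```

```bash
python3 -c "
from h import *
status()"
```

```text
t 25.13 pos [541.9 161.5 101.1] F [-0.5  2.3  4.7] M [ 0.218  0.562 -0.085]
tilt 20.3 end -61.5 [-22.2 -21.5 -20.6] peak -38.467632717564236 -14.9 shift [ 0.7 -6.8]
```

Emit:
play_rows --pt "1.7 3.2 -1.8" --pt "1.7 3.2 -1.9" --pt "1.7 3.2 -2" --pt "1.7 3.2 -2.1" --pt "1.7 3.2 -2.2" --pt "1.7 3.2 -2.3" --pt "1.7 3.2 -2.5" --pt "1.7 3.2 -2.6" --yaw '[0,0,0,0,0,0,0,0]'

```text
t: 25.85
ee_pos: [555.1, 186.7, 82.8]
orientation: [-2.687, -1.611, 0.006]
ft_force: [-1.0, 1.6, 1.7]
width: 10.4
grasp_force: 13.7
```

```bash
python3 -c "
from h import *
status()"
```

```text
t 25.85 pos [555.1 186.7  82.8] F [-1.   1.6  1.7] M [ 0.087  0.385 -0.136]
tilt 5.8 end -53.4 [-35.4 -34.  -32.6] peak -32.41401593528598 -23.6 shift [ 3. -5.]
```

Emit:
play_rows --pt "1.5 2.8 -2.4" --pt "1.2 2.2 -2.2" --pt "0.6 1.1 -1.5" --pt "0 0 -1" --pt "0 0 -1" --pt "0 0 -1" --pt "0 0 0" --yaw '[0,0,0,0,0,0,0]'

```text
t: 26.48
ee_pos: [559.0, 192.8, 74.4]
orientation: [-2.687, -1.611, 0.003]
ft_force: [1.9, 2.5, 2.4]
width: 9.7
grasp_force: 13.7
```

```bash
python3 -c "
from h import *
status();pan()"
```

```text
t 26.48 pos [559.  192.8  74.4] F [1.9 2.5 2.4] M [ 0.276 -0.041 -0.029]
tilt -0.2 end -49.7 [-40.1 -38.3 -36.5] peak -30.66407844941525 -26.7 shift [ 3.2 -3.9]
pan floor med 24.8 p20 23.1 [  0   5 201 552 160   4   3   5  33  37  56  35   1   0   0   0   0   0
   0   0]
rim 218 61.4
```

Emit:
play_rows --pt "0 0 0" --pt "0 0 0" --pt "0 0 0" --yaw '[0,0,0]' --gripper 0.887

```text
t: 26.83
ee_pos: [558.2, 192.3, 74.0]
orientation: [-2.687, -1.611, 0.006]
ft_force: [1.5, 1.5, 1.1]
width: 10.0
grasp_force: 4.6
```

Emit:
play_rows --pt "0 0 0" --pt "0 0 0" --pt "0 0 0" --pt "0 0 0" --yaw '[0,0,0,0]' --gripper 0.65

```text
t: 27.17
ee_pos: [558.0, 192.4, 73.9]
orientation: [-2.687, -1.611, 0.007]
ft_force: [0.2, 0.8, -0.3]
width: 30.3
grasp_force: 0.0
```

Emit:
play_rows --pt "0 0 3" --pt "0 0 8" --pt "0 0 15" --pt "0 0 25" --pt "0 0 30" --pt "0 0 30" --pt "0 0 30" --pt "0 0 20" --yaw '[0,0,0,0,0,0,0,0]'

```text
t: 27.83
ee_pos: [559.3, 192.9, 239.0]
orientation: [-2.688, -1.611, -0.0]
ft_force: [1.0, 0.1, 0.2]
width: 30.6
grasp_force: 0.0
```

```bash
python3 - <<'E'
from h import *
o=ctrl.get_obs();print(o['t'],o['ee_pos'],o['width'],o['ft_force'])
T=shot('top');X,c=cloud(T,(240,170,360,260))
a=np.array([-.470,-.8825]);q=(X[:,:2]-[538.6,160])@a;t=(X[:,:2]-[538.6,160])@np.array([.8825,-.47])
for lo in range(-104,112,12):
    k=(q>=lo)&(q<lo+12)&(abs(t)<22)
    if k.sum()>3: print(lo,k.sum(),np.round(np.percentile(X[k,2],[5,50,98]),1))
pan()
save(T,'t9.png')
for n in range(1,7):
    r=models.landmark_of(T,'ball%d_center'%n)
    print(n,[(round(x['conf'],2),np.round(x['location'],0),np.round(atz(T,x['location'],38)[:2])) for x in r[:6]]); 
    if n==1: break
p=shot('scene');r=models.look_for(p,'tube');print(r[:1])
im=cv2.cvtColor(p['pixels'][110:150,355:405],cv2.COLOR_RGB2HSV);print('green px',((im[...,0]>45)&(im[...,0]<80)&(im[...,1]>120)).sum())
s0=cv2.cvtColor(cv2.imread('pics/scene0.png')[110:150,355:405],cv2.COLOR_BGR2HSV);print('green px0',((s0[...,0]>45)&(s0[...,0]<80)&(s0[...,1]>120)).sum())
E
```

```text
27.8333 [559.25953791 192.90528326 239.03890526] 30.62744091447468 [1.02426385 0.0537752  0.15291756]
-68 8 [-0.1 13.7 28.7]
-56 5 [-0.1  3.1  8.7]
-20 236 [335.6 572.6 586.1]
-8 616 [342.6 561.1 583.6]
4 290 [ 27.8 567.3 580.4]
16 153 [ 11.5 615.6 621.7]
28 375 [ 12.5 620.2 628.5]
40 434 [ 17.4 627.8 636.4]
52 388 [ 22.9 634.5 642.2]
64 249 [  3.7 605.3 645.3]
76 91 [  2.1  47.1 625.1]
88 91 [-0.7  2.8 60. ]
100 80 [-2.1  1.2  4.9]
pan floor med 24.8 p20 23.1 [  0   6 194 538 175   5   3   8  29  43  56  28   4   0   0   0   0   0
   0   0]
rim 219 61.4
1 [(0.57, array([290., 208.]), array([554., 181.])), (0.41, array([299., 212.]), array([543., 158.]))]
[{'bbox': [372.4, 199.4, 60.8, 157.7], 'conf': 0.86}]
green px 62
green px0 61
```

```bash
python3 - <<'E'
from h import *
p=shot('wrist');save(p,'w9.png');X,c=cloud(p,(200,20,460,330))
f=X[(X[:,2]>95)&(X[:,2]<118)];m=f[:,:2].mean(0);w,v=np.linalg.eigh(np.cov((f[:,:2]-m).T));a=v[:,1];a=a if a[1]<0 else -a
print('fin',m,np.degrees(np.arctan2(a[1],a[0])),np.percentile(f[:,2],[5,50,95]))
O=m+20*a;q=(X[:,:2]-O)@a;t=(X[:,:2]-O)@[-a[1],a[0]]
for lo in range(-104,112,12):
    k=(q>=lo)&(q<lo+12)&(abs(t)<22)&(X[:,2]<115)
    if k.sum()>3: print(lo,k.sum(),np.round(np.percentile(X[k,2],[5,50,98]),1))
r=models.landmark_of(p,'ball1_center');print([(round(x['conf'],2),np.round(x['location'])) for x in r])
d=X[:,2]; dark=(c.max(1)<45)&(d<8)
qm,tm=q[dark],t[dark];print('mat vs scoop',np.percentile(qm,[1,99]),np.percentile(tm,[1,99]))
print(ctrl.get_obs()['t'])
E
```

```text
fin [551.45275512 180.56536323] -118.07228603658123 [104.27182553 107.84782732 109.3740749 ]
-104 379 [2.6 3.7 5.2]
-92 525 [ 2.5  4.  50.5]
-80 450 [ 3.6 55.4 62.1]
-68 263 [ 3.5 62.3 65.3]
-56 331 [ 4.  24.9 54.8]
-44 743 [ 10.1  55.6 108.8]
-32 396 [ 54.7  56.2 109.3]
-20 385 [ 54.5  56.3 109.3]
-8 373 [ 54.7  56.2 109.4]
4 87 [  8.4  55.3 108.8]
16 136 [ 8.4 33.  39. ]
28 212 [ 7.6 16.5 42.9]
40 317 [ 8.4 20.9 49.1]
52 345 [ 3.8 26.8 57.7]
64 403 [ 3.5 35.3 71.6]
76 383 [ 3.7 44.9 71.5]
88 240 [ 3.4 54.9 62.8]
100 28 [3.  3.8 5. ]
[]
mat vs scoop [-73.10434153 108.20070251] [-45.02435507  58.62922598]
28.1833
```

```bash
python3 -c "
from h import *
print(ticket.close_job())"
```

```text
the job is handed in; nothing more can be done
None
```

The job is handed in after about 28 s: four balls are in the pan, which sits on its red stop with the green band still showing. The scoop stands upright and released on the mat, holding, judging by its weight, the other two balls, though they were hidden from view at the end.

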